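# Zero the spectrophotometer and read the sample

## Task

The blank and the pink sample are already in the spectrophotometer's cell changer. With closed fingers, push the dark sample-compartment lid fully shut, press the blue zero key fully down and let it up, push the cell-changer rod by its black knob fully home so that the sample comes into the beam, then press the green read key fully down and let it up. Only push and press: do not lift or shove anything, do not press the two white keys, and leave the glassware and the other things on the bench and on the instrument where they stand.

Things in the scene. Friction and masses are not known exactly. Their poses are not given: they have to be found in the camera images.
- photometer: pale grey bench spectrophotometer, 260 mm deep (x), 340 wide (y), 125 high, about 7 kg, loose on rubber feet. Origin: centre of its underside; x from front to back, y to its left seen from the front, z up. Front face at x = -130 mm. Left half: key panel sloping from 64 mm high at the front to 88 at x = -34, then display and a deck 125 high. Right half (y -170 to -30): sample compartment, rim 105 high
- lid (a joint): dark blue-grey compartment lid, 130 mm front to back, 128 wide, 18 thick, hinged along its back edge (x = 30, y = -100 mm from the instrument's centre). Value (rad): 0 shut flat on the rim, grows as it opens; starts at 0.5 to 0.9. A friction hinge (0.13 N m) holds it where it is left; 1 to 3 N from above moves it. Shut, its top is level, 123 mm above the bench
- lid_hinge (a point): point on the lid's top face at the middle of its hinged back edge
- lid_edge (a point): point on the lid's top face at the middle of its free front edge, 130 mm from lid_hinge; moves with the lid
- rod (a joint): cell-changer rod in the front face below the lid: 6 mm steel rod, on its end a black round knob 18 mm across, 18 mm long. Value (m): 0 pulled out (blank in the beam), 0.032 fully home (sample in the beam); starts at 0 to 0.003, slides level along the instrument's x axis, takes 2 to 3 N, stops hard at home and stays where it is left
- rod_end (a point): centre of the knob's outer end face, 55 mm above the bench; 66 mm in front of the instrument's front face when pulled out, 34 mm when home; moves with the rod; x axis points into the instrument, along the push
- zero_key (a joint): blue (zero) key cap on the sloping front panel, 22 mm wide, 18 deep, 7 proud; second from the left, seen from the front. Value (m): 0 released, 0.004 fully down, square to the panel (14 degrees off vertical); starts to move at 1.2 N, fully down at 4 N, springs back
- zero_key_top (a point): centre of the blue zero key's top face when released (moves with the key); z axis square to the panel, up and towards the operator by 14 degrees
- read_key (a joint): green (read) key cap on the sloping front panel, 22 mm wide, 18 deep, 7 proud; third from the left, 40 mm to the right of the blue key (middle to middle). Value (m): 0 released, 0.004 fully down, square to the panel (14 degrees off vertical); starts to move at 1.2 N, fully down at 4 N, springs back
- read_key_top (a point): centre of the green read key's top face when released (moves with the key); z axis square to the panel, up and towards the operator by 14 degrees
- mode_key (a joint): white (mode) key cap on the sloping front panel, 22 mm wide, 18 deep, 7 proud; first from the left, 40 mm left of the blue key; not to be pressed. Value (m): 0 released, 0.004 fully down, square to the panel (14 degrees off vertical); starts to move at 1.2 N, fully down at 4 N, springs back
- set_key (a joint): white (setting) key cap on the sloping front panel, 22 mm wide, 18 deep, 7 proud; last on the right, 40 mm right of the green key; not to be pressed. Value (m): 0 released, 0.004 fully down, square to the panel (14 degrees off vertical); starts to move at 1.2 N, fully down at 4 N, springs back
- cell_case: grey cuvette case with a pale blue lid, 47 x 87 x 30 mm, lying on the instrument's left deck; origin under its centre
- vial: pink glass vial with a white cap, 24 mm across, 57 mm high, standing on the bench in front of the key panel; origin under its centre
- amber_bottle: amber glass bottle with black cap, 64 mm across, 130 mm high, standing to the right of the instrument; origin under its centre
- wash_bottle: white wash bottle with red cap and spout, 68 mm across, 190 mm high, standing to the left of the instrument; origin under its centre
- beaker: empty glass beaker, 68 mm across, 90 mm high, standing to the left of the instrument; origin under its centre
- vial_rack: blue vial rack with four capped vials, 70 x 150 mm, 69 mm high, to the right; origin under its centre
- pipette: hand pipette lying on the bench to the right, 230 mm long, 28 mm wide, 24 mm high; origin on its underside near the middle

How it is judged:
By the outcome, as a careful person would: the job done as asked, in the order asked, and still so for the second after the job is handed in, with the robot touching nothing.
It also fails if it takes over 56 s, if anything falls off the work surface, if the arm or the gripper's body presses on something with over 40 N, if the wrist force passes 120 N, or if a joint passes its speed limit or range.

## Robot

A 7-joint arm with a two-finger parallel gripper is mounted at the origin on the work surface. World frame = base frame: x ahead of the robot, y to its left, z up, the work surface at z = 0. Lengths are in mm, angles in rad, forces in N, time in s.
With the tool pointing down it reaches from about 425 to 975 mm from the base axis. Payload 16.7 kg.
Tool frame: the origin (TCP) lies between the finger pads; the fingertips stand 22 mm ahead of it and the grasp point (between the pads) lies 3 mm ahead of it (tip_extent is the distance from the TCP to the fingertips, in mm); x points along the fingers, z is the direction in which the jaws open and shut, and the axes are right-handed (so a half turn about x gives the same grasp; the last joint's range is limited). The gripper opens to 85 mm and grips with 20 to 120 N. Pads are 22 mm wide; open, the fingers measure 114 mm over their backs; the gripper's body (76 mm by 85 mm) begins 54 mm behind the grasp point. The pads swing forward as they close: fully open they stand 13 mm farther back than shut.
Start: joints at [1.05, 0.426, 0.074, 1.606, -0.034, 1.111, -0.067], TCP at [245.189, -628.856, 253.302] pointing down, gripper open.
Joint ranges: [-2.85, 2.85], [-0.5, 2.14], [-1.23, 1.37], [0.21, 2.46], [-1.02, 4.16], [0.16, 2.05], [-2.73, 2.73]. Speed limits (rad/s): [1.89, 1.89, 2.39, 2.39, 3.01, 3.01, 3.01].

## Interface

Orientations are given as a unit quaternion [w, x, y, z].
In Python, from workcell import state, grab_frame, sign_off, tip_extent gives the robot as it stands.
- The arm moves only by the tool apply_moves, never from a script. Its argument "plan" is a list of rows, each a list of 5 numbers: the opening in per cent of the stroke, from 0 (shut) to 100 (fully open), then the shift along the tool's x, y, z in cm, then the turn about the tool's x in rad. A call has 1 to 12 rows; each row is the pose to reach, as a shift and turn from the pose commanded when the call began, along the tool's axes at that moment; what a row does not reach only later rows make up. A row lasts 1/8 s, in which the tool goes at most 62.5 mm and 10.7 degrees, less where a joint would pass 70% of its speed; a pose out of reach is approached as far as the arm can. A call with a gripper value outside its range is refused whole. The fingers move at their own pace and stop on an object; "force" is the grip in N (left out, the last holds). Time passes only in rows, so rows that repeat a pose let the fingers close. It gives the time, the measured TCP pose, the force and the opening at its end, in the units of the state.
- state(): the state, without advancing time (a new reading comes with each control period).
- grab_frame(name): name is "scene" or "side" or "wrist"; returns a dict with "image" (400x640x3 uint8, red, green, blue), "mtx" (3x3 intrinsics, pixels), "distortion" ([k1, k2, p1, p2, k3] as OpenCV has them; the pictures are not rectified), "R" (3x3) and "t" (3): a world point X has camera coordinates R X + t; the wrist camera has in their place "tool_from_camera" (4x4, takes a point from camera to tool coordinates, whose origin is the TCP and whose axes are the tool frame's). Camera axes: x right, y down, z forward; pixel columns grow to the right and rows downward; lengths in mm; the calibration is good to about 2 mm. A picture is of the moment at which its call begins: read the wrist's pose just before it. There is no depth.
- sign_off(): hands the job in, once; it reports no verdict.
The state is a dict: "time_s": time; "joint_positions": joint angles; "joint_velocities": joint speeds; "joint_torque": joint torques, N m; "ee_pos": TCP position; "tcp_rot": TCP orientation; "wrist_force": force on the tool from outside, world axes, zero at the start; "ft_torque": the same for the moment, N m; "opening": finger opening in mm.
Only numpy, scipy, OpenCV 4.12 (cv2) and the standard library are available. Lean on these libraries where they do the work, as an engineer would, in place of code of your own. Each camera call takes 0.05 s, during which the arm holds its last target.

## Working session

There is one attempt and no reset: what is moved stays moved. The work goes in short steps, Python scripts to look and compute and a tool call to move; the robot and the scene stay as the last step left them, time stands still between calls to the robot, and variables do not carry over. Pictures are saved under pics/ and viewed, and the job is handed in when it is done.

Besides the shell and the picture viewer there is one more tool, called as name([rows], argument=value, ...), one row to a line, values as JSON. apply_moves: Moves the arm, as the interface text tells. Its arguments: {"type":"object","properties":{"plan":{"type":"array"},"force":{"type":"number"}},"required":["plan"]}

```bash
mkdir -p pics; ls; python3 - <<'E'
from workcell import state, grab_frame, tip_extent
import cv2,pickle
print(tip_extent, state())
for n in ["scene","side","wrist"]:
    s=state();f=grab_frame(n); f['s']=s
    pickle.dump(f,open(f'pics/{n}0.pkl','wb'))
    cv2.imwrite(f'pics/{n}0.png',f['image'][:,:,::-1])
    print(n,f['mtx'].tolist(),f['distortion'],f.get('R'),f.get('t'))
E
```

```text
pics
22.0 {'time_s': 0.0, 'joint_positions': array([ 1.0494909 ,  0.42673873,  0.07382367,  1.60658887, -0.03406068,
        1.1108183 , -0.0671179 ]), 'joint_velocities': array([-5.07309125e-04, -3.14826498e-05, -1.88788058e-03,  1.00039722e-03,
       -7.28869630e-04, -1.36807163e-03, -1.55032526e-04]), 'joint_torque': array([ 1.29056491e-03, -9.49805188e+01,  3.76180574e+00, -4.63516760e+01,
        1.92888774e-02,  1.01013677e-02,  2.60889772e-05]), 'ee_pos': array([ 245.07046263, -628.53644715,  252.61330162]), 'tcp_rot': array([ 0.58339996,  0.39919213,  0.58420067, -0.39874767]), 'wrist_force': array([-0.45129016,  0.26964009, -0.51356183]), 'ft_torque': array([0.02000094, 0.01185372, 0.02324821]), 'opening': 85.41101176504266}
scene [[461.4244457006549, 0.0, 316.63570264874335], [0.0, 461.4244457006549, 200.77385617046988], [0.0, 0.0, 1.0]] [0.03315586 0.         0.         0.         0.        ] [[ 0.857409    0.51461177 -0.00495344]
 [ 0.41580831 -0.69839703 -0.5825333 ]
 [-0.30323795  0.49740961 -0.81279174]] [-513.20285579 -200.89962511 1847.84862035]
side [[429.23675814820376, 0.0, 321.22353316392645], [0.0, 429.23675814820376, 198.22762397605118], [0.0, 0.0, 1.0]] [0.02751702 0.         0.         0.         0.        ] [[-0.7538853  -0.65676082  0.01794937]
 [-0.44881031  0.49484563 -0.74410826]
 [ 0.47981898 -0.56902814 -0.66781788]] [430.07374405 339.44542416 915.64402142]
wrist [[309.1525625493505, 0.0, 317.5070237040441], [0.0, 309.1525625493505, 197.64189282321092], [0.0, 0.0, 1.0]] [-0.05349988  0.          0.          0.          0.        ] None None
```

View pics/scene0.png

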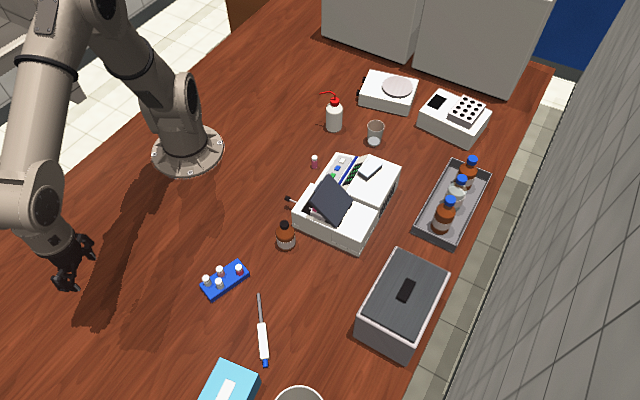

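View pics/side0.png

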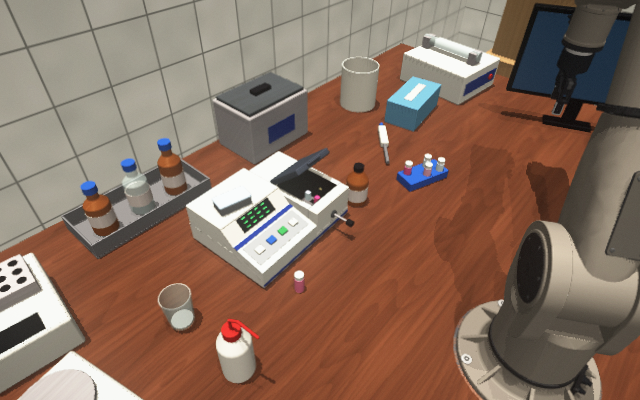

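View pics/wrist0.png

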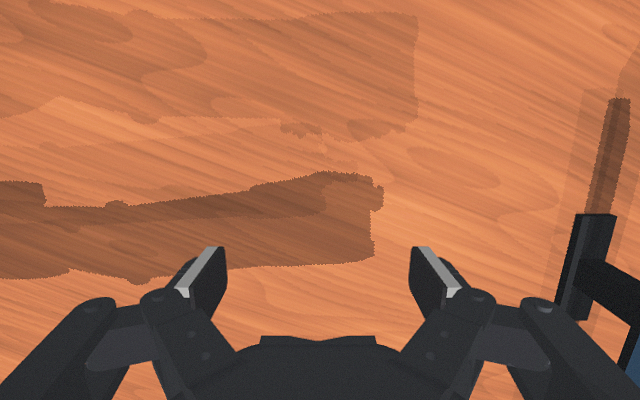

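```bash
cat > h.py <<'E'
import numpy as np,cv2,pickle
from scipy.spatial.transform import Rotation as Ro
def load(n): return pickle.load(open(f'pics/{n}.pkl','rb'))
def ray(f,uv):
    p=cv2.undistortPoints(np.array([[uv]],float),f['mtx'],f['distortion'])[0,0]
    d=np.array([p[0],p[1],1.]); 
    if 'R' in f and f.get('R') is not None:
        R,t=np.array(f['R']),np.array(f['t']); o=-R.T@t; d=R.T@d
    else:
        q=f['s']['tcp_rot'];Rt=Ro.from_quat([q[1],q[2],q[3],q[0]]).as_matrix();T=np.array(f['tool_from_camera'])
        o=f['s']['ee_pos']+Rt@T[:3,3]; d=Rt@T[:3,:3]@d
    return o,d/np.linalg.norm(d)
def onz(f,uv,z):
    o,d=ray(f,uv); return o+d*(z-o[2])/d[2]
def tri(*obs):
    A=np.zeros((3,3));b=np.zeros(3);L=[]
    for f,uv in obs:
        o,d=ray(f,uv);P=np.eye(3)-np.outer(d,d);A+=P;b+=P@o;L.append((o,P))
    X=np.linalg.solve(A,b);return X,[float(np.linalg.norm(P@(X-o))) for o,P in L]
def proj(f,X):
    R,t=np.array(f['R']),np.array(f['t'])
    return cv2.projectPoints(np.array([X],float),cv2.Rodrigues(R)[0],t,f['mtx'],f['distortion'])[0][0,0]
E
python3 - <<'E'
from h import *
for n,(x0,y0,w,h) in {'scene0':(270,140,140,115),'side0':(185,140,180,145)}.items():
    im=load(n)['image'][y0:y0+h,x0:x0+w,::-1]; s=min(800//w,600//h)
    cv2.imwrite(f'pics/{n}_crop.png',cv2.resize(im,None,fx=s,fy=s,interpolation=cv2.INTER_CUBIC)); print(n,s)
E
```

```text
scene0 5
side0 4
```

View pics/scene0_crop.png

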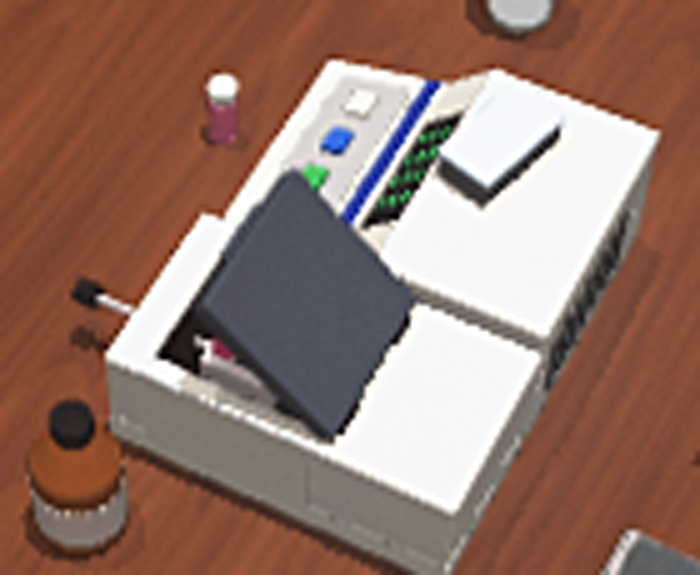

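View pics/side0_crop.png

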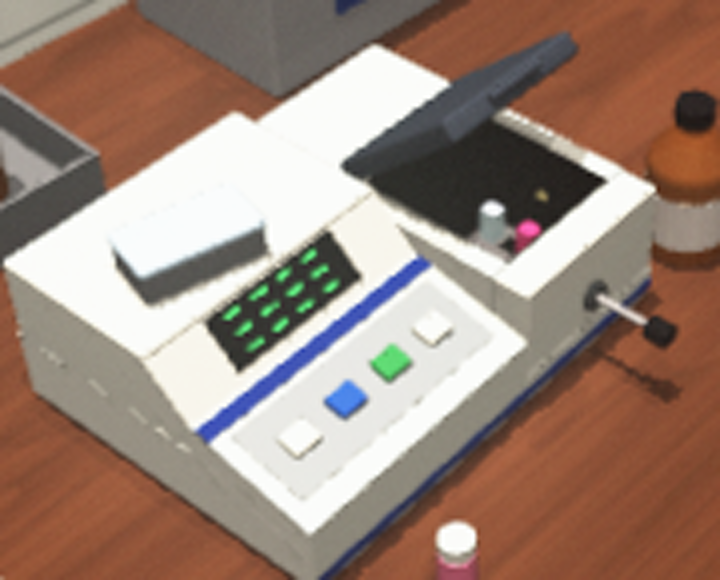

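```bash
python3 - <<'E'
from h import *
a,b=load('scene0'),load('side0')
S=lambda p:((p[0]+.5)/5-.5+270,(p[1]+.5)/5-.5+140)
D=lambda p:((p[0]+.5)/4-.5+185,(p[1]+.5)/4-.5+140)
P={'blue':((337,140),(346,397)),'green':((315,177),(391,361)),'white1':((361,101),(300,436)),'knob':((84,292),(665,333)),'FR105':((106,355),(655,188)),
'FL64':((330,62),(305,530)),'BL125':((660,133),(8,262)),'BR105':((457,512),(378,45)),'lidL':((293,171),(455,115)),'lidR':((203,300),(572,36)),'vial top':((222,88),(456,540)),'amber':((72,415),(698,105)),
'step':((205,215),(527,295))}
for k,(p,q) in P.items():
    X,e=tri((a,S(p)),(b,D(q))); print(k,X.round(1),np.round(e,1))
# masks
for n,f in (('scene',a),('side',b)):
    h=cv2.cvtColor(f['image'],cv2.COLOR_RGB2HSV)
    for c,lo,hi in (('blue',(100,130,120),(118,255,255)),('green',(50,110,90),(70,255,255))):
        m=cv2.inRange(h,lo,hi);N,l,s,cc=cv2.connectedComponentsWithStats(m)
        for i in range(1,N):
            if s[i,4]>6: print(n,c,s[i].tolist(),cc[i].round(2))
E
```

```text
blue [586.4 168.1  80.9] [1.2 1.2]
green [588.8 128.9  80.7] [0.1 0.1]
white1 [583.4 208.9  81.9] [1. 1.]
knob [490.7 -27.1  54.9] [0.9 0.9]
FR105 [553.8 -91.5 103.5] [0.9 0.9]
FL64 [538.9 245.5  64.8] [2.9 2.9]
BL125 [794.7 256.1 124.5] [1. 1.]
BR105 [811.4 -80.3 103.6] [1.4 1.4]
lidL [620.2  36.4 205.3] [1.6 1.6]
lidR [623.3 -79.8 201.9] [0.6 0.6]
vial top [476.2 187.7  54.4] [1.4 1.4]
amber [ 570.3 -156.6  128.8] [0.1 0.1]
step [548.9  44.6 103.2] [1.1 1.1]
scene blue [468, 155, 10, 7, 58] [472.4  158.14]
scene blue [338, 157, 20, 28, 72] [347.26 170.29]
scene blue [335, 166, 5, 5, 19] [336.95 167.63]
scene blue [457, 174, 11, 8, 70] [461.77 177.61]
scene blue [445, 195, 11, 9, 81] [450.07 198.91]
scene blue [199, 258, 50, 42, 644] [223.76 279.09]
scene blue [263, 359, 5, 8, 40] [265.  362.5]
scene green [331, 173, 4, 5, 14] [332.57 175.07]
side blue [379, 123, 4, 2, 7] [380.71 123.57]
side blue [157, 139, 13, 7, 74] [163.12 141.85]
side blue [121, 159, 14, 8, 87] [127.43 162.49]
side blue [398, 159, 50, 26, 436] [420.55 173.42]
side blue [81, 181, 14, 10, 103] [ 87.5  185.32]
side blue [235, 205, 57, 45, 230] [262.13 227.22]
side blue [267, 236, 9, 8, 48] [271.1  239.38]
side green [260, 202, 4, 4, 10] [261.8 203.5]
side green [254, 207, 4, 4, 10] [255.4 208.1]
side green [263, 206, 4, 4, 11] [264.36 207.45]
side green [247, 211, 5, 4, 11] [249.27 212.64]
side green [256, 211, 5, 3, 9] [258. 212.]
side green [266, 210, 4, 3, 10] [267.5 211. ]
side green [250, 215, 5, 4, 12] [251.92 216.75]
side green [259, 215, 5, 3, 9] [261. 216.]
side green [241, 216, 4, 4, 11] [242.64 217.55]
side green [253, 219, 4, 4, 11] [254.64 220.82]
side green [244, 220, 4, 4, 11] [245.64 221.55]
side green [247, 224, 4, 4, 10] [248.5 225.5]
side green [278, 227, 9, 8, 44] [282.07 230.2 ]
```

```bash
cat >> h.py <<'E'
def fit2(L,W):
    L=np.array(L,float);W=np.array(W,float)
    l0,w0=L[:,:2].mean(0),W[:,:2].mean(0);l=L[:,:2]-l0;w=W[:,:2]-w0
    th=np.arctan2((l[:,0]*w[:,1]-l[:,1]*w[:,0]).sum(),(l*w).sum())
    c,s=np.cos(th),np.sin(th);R=np.array([[c,-s],[s,c]]);t=w0-R@l0
    return th,R,t,(L[:,:2]@R.T+t-W[:,:2])
def toolR(s):
    q=s['tcp_rot'];return Ro.from_quat([q[1],q[2],q[3],q[0]]).as_matrix()
E
python3 - <<'E'
from h import *
from workcell import state
a,b=load('scene0'),load('side0')
L=[(-130,-170),(-130,170),(130,170),(130,-170),(-130,-30)]
W=[(553.8,-91.5),(538.9,245.5),(794.7,256.1),(811.4,-80.3),(548.9,44.6)]
th,R,t,r=fit2(L,W);print(th,t,r.round(1))
for k,p in dict(blue=(586.4,168.1),green=(588.8,128.9),wh=(583.4,208.9),knob=(490.7,-27.1),lidL=(620,36),lidR=(623,-80),vial=(476,187.7),amber=(570,-156)).items(): print(k,(R.T@(np.array(p)-t)).round(1))
s=state();T=toolR(s);print(T.round(3))
S=lambda p:((p[0]+.5)/5-.5+270,(p[1]+.5)/5-.5+140)
for p in [(440,155),(497,72),(560,120),(485,190)]:
    print('case',(R.T@(onz(a,S(p),155)[:2]-t)).round(1))
x=np.array([*(R@np.array([-52,-100])+t),0]);print('lid tgt',x,'shift tool cm',(T.T@(x+[0,0,300]-s['ee_pos'])/10).round(2))
yi=np.array([*R[:,1],0]);v=T.T@yi;print('turn about x',np.arctan2(-v[1],v[2]),np.arctan2(v[1],-v[2]))
E
```

```text
0.04670094674010279 [675.2315486   82.08724155] [[-0.5 -2.3]
 [-1.5  0.3]
 [ 2.5  1.9]
 [ 1.6 -1.4]
 [-2.1  1.5]]
blue [-84.7  90.1]
green [-84.2  50.8]
wh [-85.8 131. ]
knob [-189.4 -100.5]
lidL [-57.3 -43.5]
lidR [ -59.7 -159.5]
vial [-194.1  114.8]
amber [-116.2 -232.9]
[[-0.     0.932  0.363]
 [ 0.001  0.363 -0.932]
 [-1.    -0.    -0.001]]
case [ 8.5 54.4]
case [ 11.6 141.5]
case [ 68.4 121.8]
case [48.6 41. ]
lid tgt [627.95664103 -20.23129594   0.        ] shift tool cm [ -4.68  57.77 -42.78]
turn about x -2.816582082680482 0.3250105709093113
```

apply_moves([
  [0, -3, 3, -2, 0],
  [0, -5, 8, -6, 0.1],
  [0, -5, 13.5, -10, 0.2],
  [0, -5, 19, -14, 0.325],
  [0, -5, 24.5, -18, 0.325],
  [0, -5, 30, -22, 0.325],
  [0, -5, 35.5, -26, 0.325],
  [0, -5, 41, -30, 0.325],
  [0, -5, 46, -34, 0.325],
  [0, -5, 51, -38, 0.325],
  [0, -5, 55, -41, 0.325],
  [0, -5, 58, -43, 0.325],
], force=40)

```text
time_s: 1.65
ee_pos: [629.2, -17.0, 303.3]
tcp_rot: [0.512, 0.488, 0.511, -0.488]
wrist_force: [0.9, -0.5, -0.5]
opening: -0.1
```

```bash
python3 - <<'E'
from workcell import state, grab_frame
from h import *
for n in ["wrist","scene"]:
    s=state();f=grab_frame(n); f['s']=s
    pickle.dump(f,open(f'pics/{n}1.pkl','wb'))
    cv2.imwrite(f'pics/{n}1.png',f['image'][:,:,::-1])
print(s)
E
```

```text
{'time_s': 1.7, 'joint_positions': array([ 0.11645857,  0.33117985, -0.26098922,  1.63553832,  0.0863977 ,
        1.18518819, -1.67999302]), 'joint_velocities': array([ 0.03512517, -0.03848497, -0.0072285 ,  0.07456213, -0.03539664,
       -0.02111064,  0.13634973]), 'joint_torque': array([ 31.38143778, -97.46739149,  23.93555403, -37.07084656,
         3.15253727,   2.58866586,   1.95188999]), 'ee_pos': array([632.15486601,  -8.13584708, 302.86508862]), 'tcp_rot': array([ 0.51259223,  0.48754728,  0.51412832, -0.48499374]), 'wrist_force': array([-2.34398707,  9.36744242, -1.31501766]), 'ft_torque': array([0.44319858, 0.10666537, 0.00652773]), 'opening': 0.1831826667651557}
```

View pics/wrist1.png

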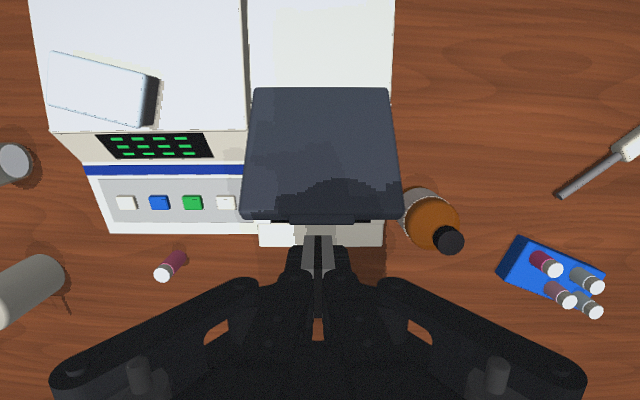

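View pics/scene1.png

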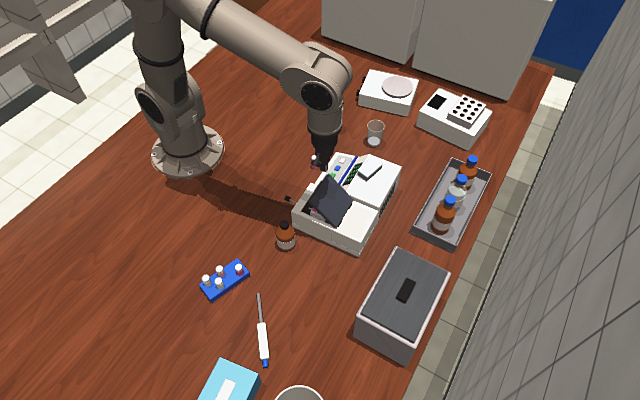

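```bash
cat > snap.py <<'E'
import sys
from workcell import state, grab_frame
from h import *
def snap(n,tag):
    s=state();f=grab_frame(n); f['s']=s
    pickle.dump(f,open(f'pics/{n}{tag}.pkl','wb')); cv2.imwrite(f'pics/{n}{tag}.png',f['image'][:,:,::-1]); return f
E
python3 - <<'E'
from snap import *
f=snap('wrist','2');f=snap('wrist','3');s=f['s'];print(s['time_s'],s['ee_pos'],s['wrist_force'],s['joint_velocities'].round(3))
h=cv2.cvtColor(f['image'],cv2.COLOR_RGB2HSV)
th=.0467;R=np.array([[np.cos(th),-np.sin(th)],[np.sin(th),np.cos(th)]]);t=np.array([675.23,82.09])
for c,lo,hi in (('blue',(100,150,100),(118,255,255)),('green',(50,130,80),(70,255,255)),('white',(0,0,200),(180,25,255))):
    m=cv2.inRange(h,lo,hi);N,l,st,cc=cv2.connectedComponentsWithStats(m)
    for i in range(1,N):
        if 120<st[i,4]<900 and 180<cc[i][1]<225:
            X=onz(f,cc[i],82);print(c,st[i].tolist(),cc[i].round(1),X.round(1),(R.T@(X[:2]-t)).round(1))
T=toolR(s);print(T.round(4)); v=T.T@np.array([R[0,1],R[1,1],0]);print('resid yaw',np.arctan2(v[1],-v[2]))
E
```

```text
1.8 [629.38063721 -14.87648972 302.49135182] [-0.47622648 -1.47092949 -0.17741632] [ 0.047 -0.027  0.051  0.032  0.005  0.004  0.028]
blue [150, 195, 21, 14, 245] [160.1 201.5] [587.  167.1  82. ] [-84.2  89. ]
green [184, 195, 20, 14, 249] [193.5 201.5] [589.1 127.3  82. ] [-84.   49.2]
[[-1.000e-03  9.986e-01  5.210e-02]
 [ 1.500e-03  5.210e-02 -9.986e-01]
 [-1.000e+00 -9.000e-04 -1.500e-03]]
resid yaw 0.005391363775963708
```

View pics/wrist3.png

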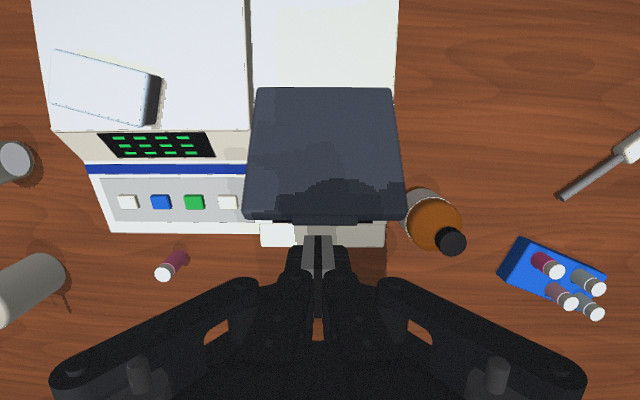

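apply_moves([
  [0, 2, 1, 0, 0],
  [0, 5, 1.2, 0, 0],
  [0, 7, 1.2, 0, 0],
  [0, 8, 1.2, 0, 0],
  [0, 8.8, 1.2, 0, 0],
  [0, 9.6, 1.2, 0, 0],
  [0, 10.4, 1.2, 0, 0],
  [0, 11.2, 1.2, 0, 0],
  [0, 12, 1.2, 0, 0],
  [0, 12.8, 1.2, 0, 0],
  [0, 13.4, 1.2, 0, 0],
  [0, 14, 1.2, 0, 0],
])

```text
time_s: 3.35
ee_pos: [640.6, -18.2, 163.0]
tcp_rot: [0.512, 0.488, 0.512, -0.488]
wrist_force: [-1.0, -0.2, 1.4]
opening: 0.3
```

```bash
python3 - <<'E'
from snap import *
f=snap('side','4');s=f['s'];print(s['ee_pos'],s['wrist_force'])
cv2.imwrite('pics/side4c.png',cv2.resize(f['image'][100:300,170:420,::-1],None,fx=3,fy=3))
E
```

```text
[640.5770986  -18.21929469 162.96033627] [-1.03628289 -0.1827609   1.36561242]
```

View pics/side4c.png

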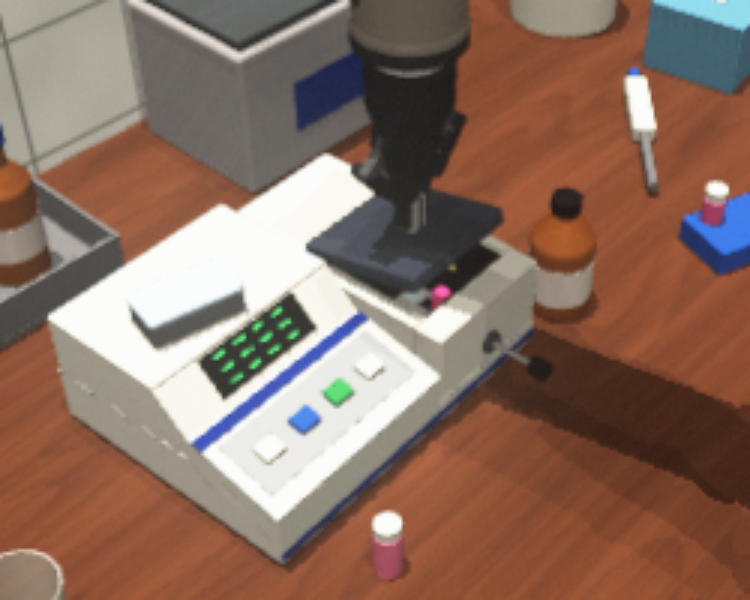

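apply_moves([
  [0, 0.5, 0, 0, 0],
  [0, 1.0, 0, 0, 0],
  [0, 1.4, 0, 0, 0],
  [0, 1.6, 0, 0, 0],
  [0, 1.7, 0, 0, 0],
  [0, 1.75, 0, 0, 0],
  [0, 1.8, 0, 0, 0],
])

```text
time_s: 4.28
ee_pos: [640.7, -18.2, 145.5]
tcp_rot: [0.512, 0.488, 0.511, -0.488]
wrist_force: [-0.9, 0.0, 1.3]
opening: -0.0
```

apply_moves([
  [0, 0.05, 0, 0, 0],
  [0, 0.1, 0, 0, 0],
  [0, 0.1, 0, 0, 0],
])

```text
time_s: 4.65
ee_pos: [640.6, -18.2, 145.0]
tcp_rot: [0.512, 0.488, 0.511, -0.488]
wrist_force: [-4.7, 0.0, 10.2]
opening: -0.0
```

apply_moves([
  [0, -2, 0, 0, 0],
  [0, -5, 0, -1, 0],
  [0, -7.5, -1, -4, 0],
  [0, -7.5, -2.5, -9, 0],
  [0, -7.5, -4, -14, 0],
  [0, -7.5, -4.7, -17.5, 0],
  [0, -7.5, -4.7, -18.8, 0],
  [0, -7.5, -4.7, -18.8, 0],
])

```text
time_s: 5.65
ee_pos: [585.1, 167.8, 220.1]
tcp_rot: [0.512, 0.488, 0.512, -0.488]
wrist_force: [-1.0, -0.0, 0.4]
opening: 0.1
```

```bash
python3 - <<'E'
from snap import *
f=snap('side','5');s=f['s'];print(s['ee_pos'],s['wrist_force'])
cv2.imwrite('pics/side5c.png',cv2.resize(f['image'][100:300,170:420,::-1],None,fx=3,fy=3))
f=snap('wrist','5');print(f['s']['ee_pos'])
E
```

```text
[585.14017142 167.80492554 220.05680042] [-1.01879065 -0.01014256  0.35122766]
[585.32380241 166.57204198 219.77350525]
```

View pics/side5c.png

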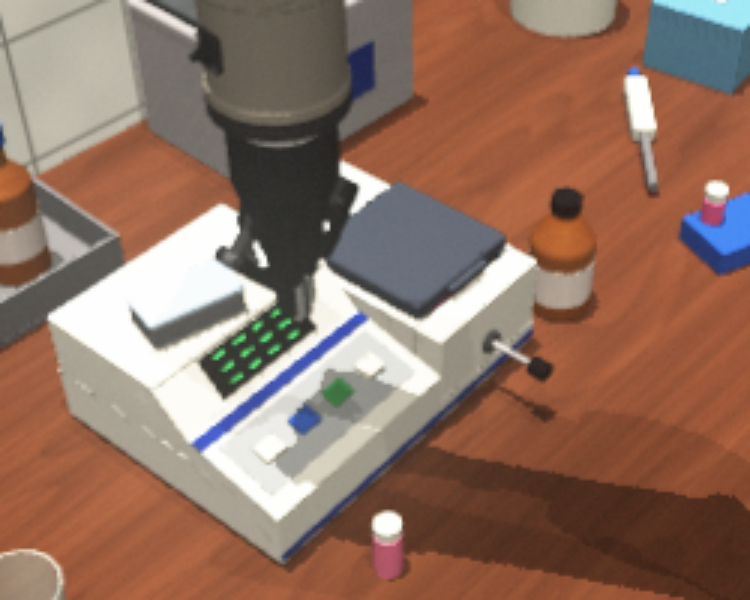

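View pics/wrist5.png

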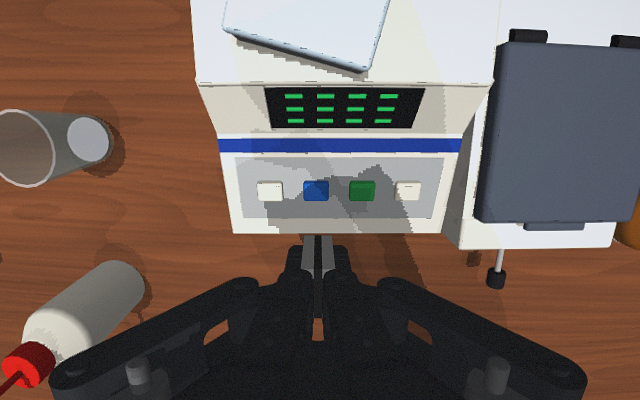

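```bash
python3 - <<'E'
from snap import *
f=snap('wrist','6');s=f['s'];print(s['ee_pos'])
b=load('side5')
h=cv2.cvtColor(f['image'],cv2.COLOR_RGB2HSV)
for c,lo,hi in (('blue',(100,150,60),(118,255,255)),('green',(50,130,40),(70,255,255))):
    m=cv2.inRange(h,lo,hi);N,l,st,cc=cv2.connectedComponentsWithStats(m)
    for i in range(1,N):
        if 120<st[i,4]<900 and 175<cc[i][1]<225:
            X=onz(f,cc[i],82);print(c,st[i].tolist(),cc[i].round(1),X.round(1))
cv2.imwrite('pics/w6c.png',cv2.resize(f['image'][10:290,440:640,::-1],None,fx=2,fy=2,interpolation=cv2.INTER_CUBIC))
cv2.imwrite('pics/s6c.png',cv2.resize(b['image'][150:235,270:365,::-1],None,fx=7,fy=7,interpolation=cv2.INTER_CUBIC))
E
```

```text
[585.34979483 165.97013987 219.58433151]
blue [303, 181, 25, 20, 495] [315.  190.5] [587.1 167.9  82. ]
green [348, 181, 26, 20, 479] [360.7 190.4] [588.9 128.5  82. ]
```

View pics/s6c.png

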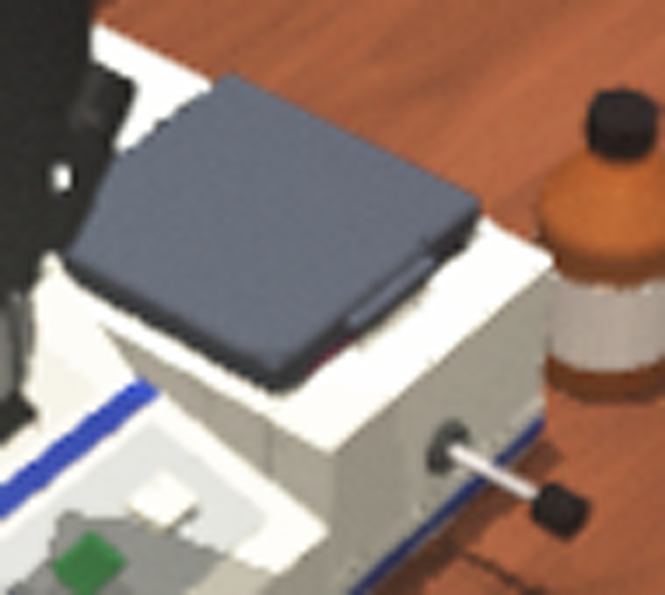

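View pics/w6c.png

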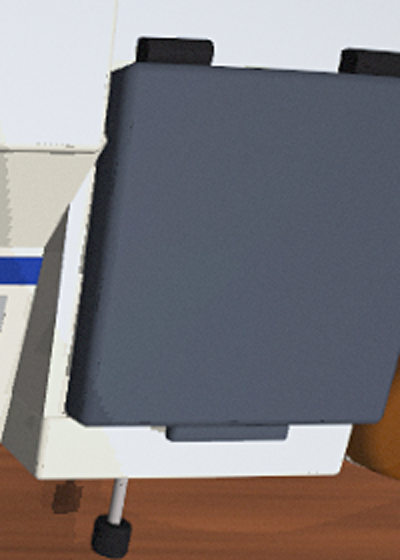

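```bash
python3 - <<'E'
from h import *
f=load('wrist6');b=load('side5')
D=lambda p:((p[0]+.5)/7-.5+270,(p[1]+.5)/7-.5+150)
W=lambda p:((p[0]+.5)/2-.5+440,(p[1]+.5)/2-.5+10)
th=.0467;R=np.array([[np.cos(th),-np.sin(th)],[np.sin(th),np.cos(th)]]);t=np.array([675.23,82.09])
for n,d,w in (('FL',(275,376),(86,424)),('FR',(478,206),(384,424)),('BL?',(230,80),(398,80)),('knob',(572,520),(108,540))):
    X,e=tri((b,D(d)),(f,W(w)));print(n,X.round(1),np.round(e,1),(R.T@(X[:2]-t)).round(1))
# predicted top corners in side crop when shut and at 0.05 rad
for ang in (0,.03,.06,.1):
  for y in (-36,-164):
    x=30+18*np.sin(ang)-130*np.cos(ang); z=105+18*np.cos(ang)+130*np.sin(ang)
    p=proj(b,[*(R@[x,y]+t),z]);print(ang,y,(p-[270,150]+.5)*7-.5)
for c in ((-130,-30),(-130,-170)):
    p=proj(b,[*(R@np.array(c)+t),105]);print('rim',(p-[270,150]+.5)*7-.5)
E
```

```text
FL [578.3  40.  118.8] [2.1 2.1] [-98.8 -37.6]
FR [583.8 -81.8 122.6] [2.5 2.5] [ -99.  -159.4]
BL? [713.8 -75.1 110. ] [7.1 7.1] [  31.2 -158.8]
knob [489.9 -27.   52.3] [0.3 0.3] [-190.2 -100.4]
0 -36 [278.7448072  366.76097759]
0 -164 [489.5668982  194.56074033]
0.03 -36 [277.46114829 358.08924149]
0.03 -164 [488.79072295 186.10692534]
0.06 -36 [275.9227286  349.28289056]
0.06 -164 [487.76646608 177.53773902]
0.1 -36 [273.47537545 337.34680637]
0.1 -164 [486.01431137 165.94746798]
rim [332.42030956 448.11660332]
rim [558.81213444 254.31724866]
```

apply_moves([
  [0, 3, 0, 0, 0],
  [0, 6, 0, 0, 0],
  [0, 9, 0, 0, 0],
  [0, 10.5, 0, 0, 0],
  [0, 11, 0, 0, 0],
  [0, 11.2, 0, 0, 0],
])

```text
time_s: 6.55
ee_pos: [585.3, 167.2, 107.9]
tcp_rot: [0.512, 0.489, 0.511, -0.488]
wrist_force: [0.1, -0.2, 0.1]
opening: -0.2
```

apply_moves([
  [0, 0.1, 0, 0, 0],
  [0, 0.2, 0, 0, 0],
  [0, 0.3, 0, 0, 0],
  [0, 0.3, 0, 0, 0],
])

```text
time_s: 7.05
ee_pos: [585.1, 167.5, 104.6]
tcp_rot: [0.512, 0.488, 0.511, -0.488]
wrist_force: [1.1, 0.2, 2.9]
opening: 0.0
```

apply_moves([
  [0, 0.1, 0, 0, 0],
  [0, 0.2, 0, 0, 0],
  [0, 0.2, 0, 0, 0],
])

```text
time_s: 7.42
ee_pos: [585.0, 167.5, 102.4]
tcp_rot: [0.512, 0.488, 0.512, -0.488]
wrist_force: [0.9, 0.7, 3.9]
opening: 0.3
```

apply_moves([
  [0, 0.05, 0, 0, 0],
  [0, 0.1, 0, 0, 0],
  [0, 0.1, 0, 0, 0],
])

```text
time_s: 7.8
ee_pos: [585.0, 167.5, 101.7]
tcp_rot: [0.512, 0.488, 0.511, -0.488]
wrist_force: [0.7, 0.4, 9.1]
opening: 0.2
```

apply_moves([
  [0, -0.5, 0, 0, 0],
  [0, -3, 0, 0, 0],
  [0, -6, -1, 1, 0],
  [0, -6, -4, 5, 0],
  [0, -6, -7.5, 9.5, 0],
  [0, -6, -11, 14, 0],
  [0, -6, -13, 18, 0],
  [0, -6, -13.3, 18.9, 0],
  [0, -6, -13.3, 18.9, 0],
])

```text
time_s: 8.93
ee_pos: [460.8, -27.8, 161.4]
tcp_rot: [0.511, 0.488, 0.511, -0.488]
wrist_force: [0.6, 0.5, -0.4]
opening: -0.2
```

```bash
python3 - <<'E'
from snap import *
f=snap('wrist','7');s=f['s'];print(s['ee_pos'],s['wrist_force'],toolR(s).round(3))
f=snap('side','7')
cv2.imwrite('pics/side7c.png',cv2.resize(f['image'][100:300,170:420,::-1],None,fx=3,fy=3))
E
```

```text
[460.78349001 -27.78775528 161.38432437] [ 0.63377028  0.54962928 -0.37766499] [[-0.     0.999  0.046]
 [ 0.     0.046 -0.999]
 [-1.    -0.    -0.   ]]
```

View pics/wrist7.png

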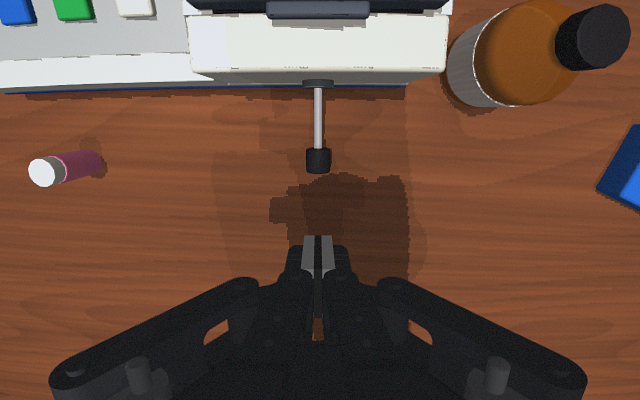

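View pics/side7c.png

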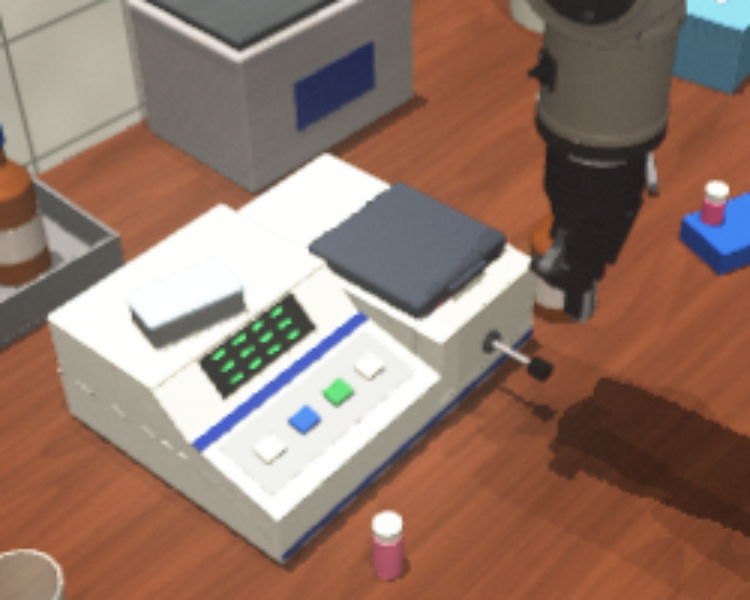

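apply_moves([
  [0, 3, 0, 0, 0],
  [0, 6, 0, 0, 0],
  [0, 8.5, 0, 0, 0],
  [0, 9.7, 0, 0, 0],
  [0, 9.7, 0.6, 0, 0],
  [0, 9.7, 1.2, 0, 0],
  [0, 9.7, 1.5, 0, 0],
  [0, 9.7, 1.8, 0, 0],
  [0, 9.7, 2.1, 0, 0],
  [0, 9.7, 2.4, 0, 0],
])

```text
time_s: 10.28
ee_pos: [484.9, -26.6, 64.4]
tcp_rot: [0.512, 0.488, 0.512, -0.488]
wrist_force: [-2.1, 0.2, 1.4]
opening: -0.3
```

```bash
python3 - <<'E'
from snap import *
f=snap('side','8');print(f['s']['ee_pos'],f['s']['wrist_force'])
cv2.imwrite('pics/side8c.png',cv2.resize(f['image'][150:270,270:400,::-1],None,fx=5,fy=5))
E
```

```text
[484.93782887 -26.56568181  64.43993993] [-2.12349481  0.23248818  1.441153  ]
```

View pics/side8c.png

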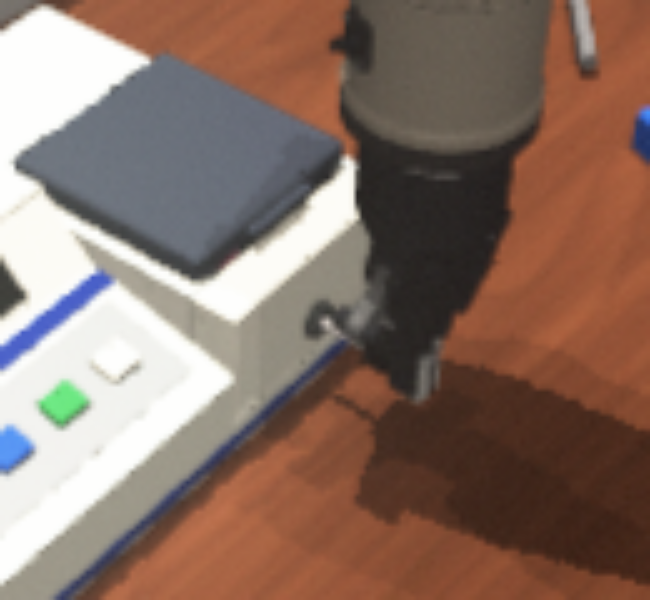

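apply_moves([
  [0, 0, 0.3, 0, 0],
  [0, 0, 0.6, 0, 0],
  [0, 0, 0.9, 0, 0],
  [0, 0, 1.2, 0, 0],
  [0, 0, 1.4, 0, 0],
  [0, 0, 1.6, 0, 0],
  [0, 0, 1.7, 0, 0],
])

```text
time_s: 11.2
ee_pos: [501.8, -25.7, 64.3]
tcp_rot: [0.512, 0.488, 0.512, -0.488]
wrist_force: [-2.2, -0.5, 1.4]
opening: 0.3
```

apply_moves([
  [0, 0, 0.1, 0, 0],
  [0, 0, 0.2, 0, 0],
  [0, 0, 0.3, 0, 0],
  [0, 0, 0.3, 0, 0],
])

```text
time_s: 11.7
ee_pos: [504.9, -25.5, 64.3]
tcp_rot: [0.512, 0.488, 0.512, -0.488]
wrist_force: [-0.7, -0.7, 0.5]
opening: -0.0
```

apply_moves([
  [0, 0, 0.1, 0, 0],
  [0, 0, 0.2, 0, 0],
])

```text
time_s: 11.95
ee_pos: [505.4, -25.5, 64.1]
tcp_rot: [0.511, 0.487, 0.512, -0.489]
wrist_force: [-12.5, 0.4, 10.4]
opening: 0.1
```

apply_moves([
  [0, 0, -1, 0, 0],
  [0, 0, -3.5, 0, 0],
  [0, -4, -3.5, 0, 0],
  [0, -9, -3.5, 0, 0],
  [0, -10, -3, -3, 0],
  [0, -10, 1, -7, 0],
  [0, -10, 5, -11, 0],
  [0, -10, 8, -14, 0],
  [0, -10, 8.5, -15, 0],
  [0, -10, 8.5, -15, 0],
])

```text
time_s: 13.2
ee_pos: [584.2, 128.7, 164.0]
tcp_rot: [0.512, 0.488, 0.512, -0.488]
wrist_force: [0.0, -0.7, -0.3]
opening: 0.0
```

```bash
python3 - <<'E'
from snap import *
f=snap('wrist','9');s=f['s'];print(s['ee_pos'],s['wrist_force'])
h=cv2.cvtColor(f['image'],cv2.COLOR_RGB2HSV)
for c,lo,hi in (('blue',(100,150,60),(118,255,255)),('green',(50,130,40),(70,255,255))):
    m=cv2.inRange(h,lo,hi);N,l,st,cc=cv2.connectedComponentsWithStats(m)
    for i in range(1,N):
        if st[i,4]>300: print(c,st[i].tolist(),onz(f,cc[i],82).round(1))
f=snap('side','9')
cv2.imwrite('pics/side9c.png',cv2.resize(f['image'][150:270,230:390,::-1],None,fx=5,fy=5))
E
```

```text
[584.16707895 128.74594171 164.02075133] [ 0.02853552 -0.67235488 -0.27617381]
blue [133, 141, 311, 18, 5172] [627.  149.8  82. ]
blue [245, 195, 33, 24, 746] [587.1 167.3  82. ]
green [303, 194, 32, 25, 747] [589.3 128.   82. ]
```

View pics/side9c.png

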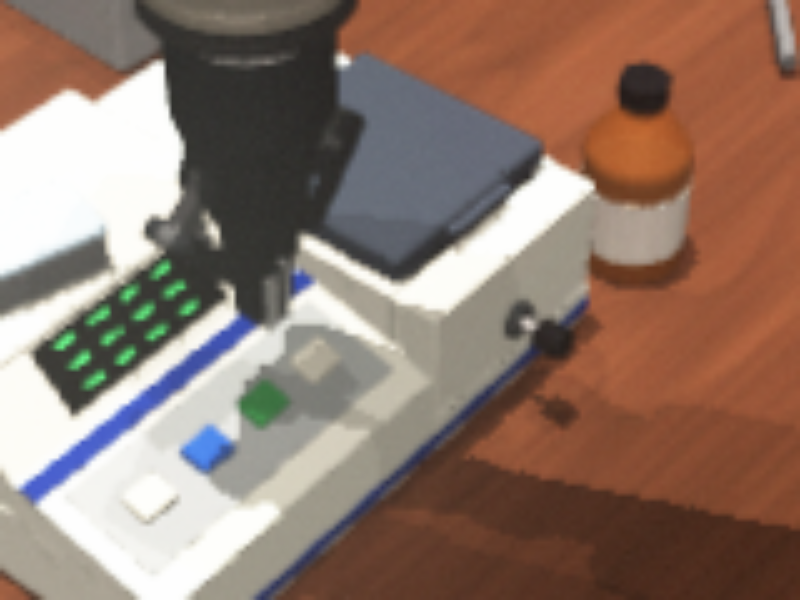

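View pics/wrist9.png

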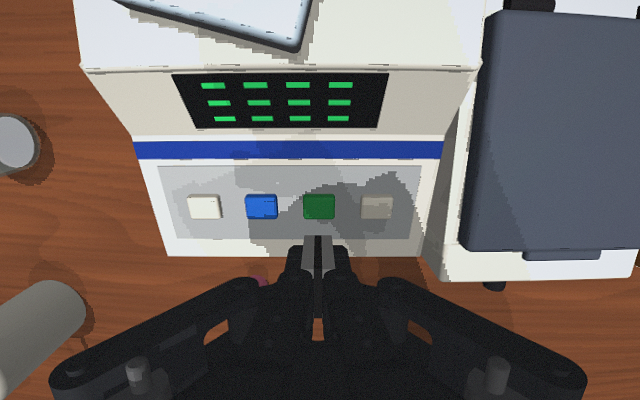

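```bash
python3 - <<'E'
from h import *
b=load('side9');b0=load('side0')
th=.0467;R=np.array([[np.cos(th),-np.sin(th)],[np.sin(th),np.cos(th)]]);t=np.array([675.23,82.09])
for f in (b0,b):
    g=f['image'].max(2);m=((g<60)*255).astype('uint8');m[:195]=0;m[235:]=0;m[:,:332]=0;m[:,356:]=0
    N,l,st,cc=cv2.connectedComponentsWithStats(m)
    print([(st[i].tolist(),cc[i].round(2)) for i in range(1,N) if st[i,4]>8])
for v in (0,.003,.028,.030,.032): print(v,proj(b,[*(R@[-196+9+v*1000,-100]+t),55]).round(2))
E
```

```text
[([346, 219, 8, 8, 39], array([349.46, 222.41]))]
[([337, 214, 8, 8, 42], array([340.19, 217.45]))]
0 [350.37 222.56]
0.003 [349.44 222.05]
0.028 [341.8  217.82]
0.03 [341.2  217.48]
0.032 [340.59 217.15]
```

apply_moves([
  [0, 2, 0.2, 0, 0],
  [0, 4, 0.2, 0, 0],
  [0, 5.2, 0.2, 0, 0],
  [0, 5.6, 0.2, 0, 0],
  [0, 5.7, 0.2, 0, 0],
  [0, 5.8, 0.2, 0, 0],
  [0, 5.9, 0.2, 0, 0],
  [0, 6.0, 0.2, 0, 0],
  [0, 6.1, 0.2, 0, 0],
  [0, 6.1, 0.2, 0, 0],
])

```text
time_s: 14.55
ee_pos: [586.9, 128.5, 103.5]
tcp_rot: [0.512, 0.488, 0.511, -0.488]
wrist_force: [1.2, -0.1, 3.8]
opening: -0.1
```

apply_moves([
  [0, 0.05, 0, 0, 0],
  [0, 0.1, 0, 0, 0],
  [0, 0.15, 0, 0, 0],
  [0, 0.15, 0, 0, 0],
])

```text
time_s: 15.05
ee_pos: [586.8, 128.5, 101.9]
tcp_rot: [0.512, 0.488, 0.512, -0.488]
wrist_force: [1.1, 0.6, 5.0]
opening: -0.3
```

apply_moves([
  [0, 0.05, 0, 0, 0],
  [0, 0.1, 0, 0, 0],
  [0, 0.1, 0, 0, 0],
])

```text
time_s: 15.42
ee_pos: [586.9, 128.5, 101.5]
tcp_rot: [0.512, 0.488, 0.511, -0.488]
wrist_force: [-0.8, -0.9, 13.4]
opening: 0.2
```

apply_moves([
  [0, -0.5, 0, 0, 0],
  [0, -3, 0, 0, 0],
  [0, -7, 0, 0, 0],
  [0, -12, 0, 0, 0],
  [0, -15, -3, 2, 0],
  [0, -16, -8, 4, 0],
  [0, -16, -12, 5, 0],
  [0, -16, -12, 5, 0],
  [0, -16, -12, 5, 0],
])

```text
time_s: 16.55
ee_pos: [469.2, 72.9, 260.9]
tcp_rot: [0.512, 0.488, 0.512, -0.488]
wrist_force: [0.4, -0.1, -0.1]
opening: 0.3
```

```bash
python3 - <<'E'
from snap import *
f=snap('side','10');print(f['s']['ee_pos'],f['s']['wrist_force'])
cv2.imwrite('pics/side10c.png',cv2.resize(f['image'][130:290,180:390,::-1],None,fx=3.8,fy=3.8,interpolation=cv2.INTER_CUBIC))
f=snap('wrist','10')
E
```

```text
[469.17579045  72.86401077 260.89703511] [ 0.42436748 -0.12240048 -0.09025823]
```

View pics/side10c.png

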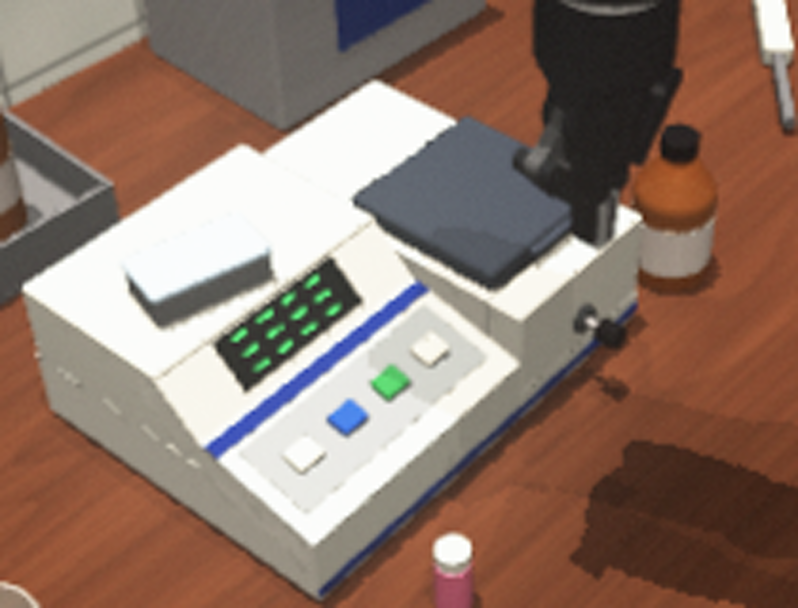

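View pics/wrist10.png

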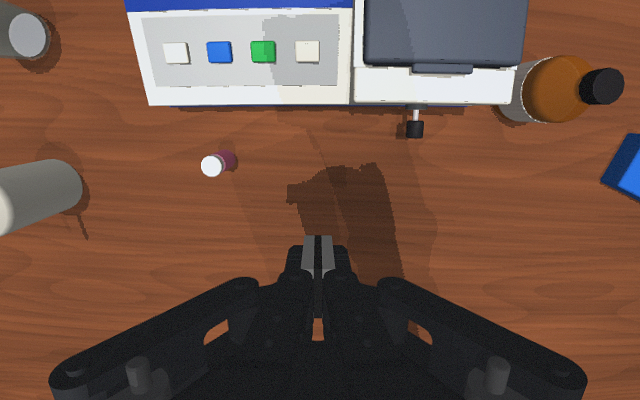

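The lid is flat, the knob is in, the keys are up, the surroundings are undisturbed and the arm is clear of everything, so I'm handing in.

```bash
python3 -c "
from workcell import sign_off;print(sign_off())"
```

```text
the job is handed in; nothing more can be done
None
```

The job is done in the order asked and handed in at about 17 s on the robot's clock. With closed fingers I pushed the lid shut, pressed and released the blue zero key, pushed the rod home and pressed and released the green read key. `sign_off` gave no verdict.

| Step | Force at the stop (N) | Check |
|---|---|---|
| Lid | about 10 | Front corners lie within a few pixels of where a shut lid should appear. |
| Blue zero key | about 9 | Travel from first contact was about 4 mm. |
| Rod | about 12 | The knob moved about 30 mm by the side camera. Its final place matches home to about 1 mm. |
| Green read key | about 13 | Bottomed out about 2 mm above the panel. |

- **Last pictures:** both keys are up, the white keys were not touched, and the vial, bottles and case look to be where they stood. The arm is clear, with wrist force near zero.
- **Disagreements:** a few reddish pixels showed under the lid's front edge in the side view, and two-camera heights for its front corners came out at 119 and 123 mm against the 123 given. I put both down to picture resolution. The rod push also showed about 10 N upward on the fingers at the stop, which I took as friction on the knob.

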